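Hang the wet record brush up to dry and cover its rinse tub

ROBOT

A 6-joint arm with a two-finger parallel gripper is mounted at the origin on the work surface. World frame = base frame: x ahead of the robot, y to its left, z up, the work surface at z = 0. Lengths are in m, angles in rad, forces in N, time in s.
With the tool pointing down it reaches from about 0.3 to 0.875 m from the base axis. Payload 6.4 kg.
Tool frame: the origin (TCP) lies midway between the tips of the shut fingers; the grasp point (between the pads) lies 19 mm behind it; y points along the fingers, x is the direction in which the jaws open and shut, and the axes are right-handed (so a half turn about y gives the same grasp; the last joint's range is limited). The gripper opens to 85 mm and grips with 20 to 120 N. Pads are 22 mm wide; open, the fingers measure 114 mm over their backs; the gripper's body (76 mm by 85 mm) begins 54 mm behind the grasp point. The pads swing forward as they close: fully open they stand 13 mm farther back than shut.
Start: joints at [1.058, 0.181, 1.607, -0, 1.354, -0.206], TCP at [0.174, 0.548, 0.231] pointing down, gripper open.
Joint ranges: [-2.99, 2.99], [-0.89, 2.07], [0.3, 2.58], [-1.14, 4.28], [0, 2.63], [-3.12, 3.12]. Speed limits (rad/s): [2.57, 2.57, 3.01, 3.14, 3.14, 3.14].

INTERFACE

Orientations are given as a unit quaternion [w, x, y, z].
In Python, from bench import ctrl gives the robot as it stands.
- The arm moves only by the tool step_arm, never from a script. Its argument "commands" is a list of rows, each a list of 7 numbers: the turn, a rotation vector about the tool's x, y, z in units of 6 degrees (1.0 is 6 degrees), then the shift along the tool's x, y, z in units of 30 mm (1.0 is 30 mm), then the opening, from 0 (shut) to 1 (fully open). A call has 1 to 10 rows; each row shifts and turns the commanded pose from where the row before left it, along the tool's axes as they then stand; what a row does not reach is not made up. A row lasts 1/10 s, in which the tool goes at most 50 mm and 8.59 degrees, less where a joint would pass 70% of its speed; a pose out of reach is approached as far as the arm can. A call with a number of a shift or a turn outside -1 to 1 is refused whole. A call with a gripper value outside its range is refused whole. The fingers move at their own pace and stop on an object; the grip force is fixed at half the most. Time passes only in rows, so rows that do not move let the fingers close. It gives the time, the measured TCP pose, the force and the opening at its end, in the units of the state.
- ctrl.get_obs(): the state, without advancing time (a new reading comes with each control period).
- ctrl.camera(name): name is "scene" or "top"; returns (picture, depth): 420x560x3 uint8, blue, green, red; 420x560 float32, m along the optical axis (not along the pixel's ray), 0 where there is no reading.
- ctrl.get_calibration(name): a dict with "intrinsics" (3x3 intrinsics, pixels), "D" ([k1, k2, p1, p2, k3] as OpenCV has them; the pictures are not rectified), "R" (3x3) and "t" (3): a world point X has camera coordinates R X + t. Camera axes: x right, y down, z forward; pixel columns grow to the right and rows downward; lengths in m; the calibration is good to about 2 mm. A picture is of the moment at which its call begins. get_calibration takes no time and is no camera call.
- ctrl.hand_in(): hands the job in, once; it reports no verdict.
Trained networks look in the newest picture that a camera, given by its name, has taken for a name from the list of things; names that differ only in an ending like _2 or _b are one class to them, and where a whole thing is asked for, a point or a joint stands for the part that bears it (a point fixed in the world has none). Each returns a list of dicts, best first, with "p" (0 to 1); they miss things now and then, are a little off and sometimes report something else, mostly with a low value. They report only what shows in the picture. A call takes as long as a camera call. They do not tell look-alikes from the thing itself.
- ctrl.boxes_of(thing, camera): "point" ([x, y, z] in m, in the coordinates of the camera as it stood for that picture, good to about 4 mm: the middle of the surface that is visible of it).
- ctrl.silhouettes(thing, camera): "pixels" (420x560 bool, what is visible of it).
The state is a dict: "time_s": time; "q": joint angles; "dq": joint speeds; "joint_efforts": joint torques, N m; "eef_pos": TCP position; "eef_rot": TCP orientation; "wrist_force": force on the tool from outside, world axes, zero at the start; "torque": the same for the moment, N m; "opening": opening from 0.0 (shut) to 1.0 (fully open).
Only numpy, scipy, OpenCV 4.12 (cv2) and the standard library are available. Lean on these libraries where they do the work, as an engineer would, in place of code of your own. Each camera call takes 0.05 s, during which the arm holds its last target.

TASK

Lift the orange brush out of the white rinse tub, stand it on the grey drip mat and let go of it, so that you can take it again by one end and hang it by its handle on the steel hook, where it must stay hanging freely. Put the blue lid on the empty tub so that it sits fully seated and level, and leave the weight, bottle and pick where they are.

Things in the scene. Friction and masses are not known exactly. Their poses are not given: they have to be found in the camera images.
- brush_mid (a point): Loose orange brush, 0.22 kg, 180 mm long (y), 34 wide (x), 90 tall with its arched handle (z up); point at its centre, 45 mm above the underside. Pad 30 x 172 mm at 0-12 mm height, solid orange body at 12-46 mm. Starts upright on the tub's floor, body below the rim, side gaps 6-14 mm, so only the handle can be gripped there. Mass centre on the middle axis, within the body
- brush_bar (a point): Top of the brush's handle: centre of the 12 mm round bar at its peak, 84 mm above the underside, 39 mm above brush_mid. The handle lies in the brush's y-z plane: legs rise at y = -30 and +30 mm, shoulders at y = -26 and +26, 74 mm high, then slope to this peak. Fingers gripping here reach into the opening
- brush_eye (a point): Centre of the opening under the brush's handle, 62 mm above the brush's underside. The opening is 46 to 78 mm high at the middle, 40 to 48 mm wide along y, open through along x
- brush_end (a point): Middle of the body end on the brush's +y side: 70 mm from the middle, 35 mm above the underside. Here, or likewise at the -y end, the solid body can be gripped across its 34 mm width, clear of the handle (54 mm of body lies outside each handle leg)
- lid_mid (a point): Loose lid of the tub, 0.14 kg: blue plate 66 x 202 x 6 mm (x, y, z), under it a white plug 44 x 180 x 8 mm, on it a blue grip ridge 16 (x) x 60 (y) x 30 mm tall; 44 mm tall in all. Point on its middle axis 22 mm above the plug's underside, 8 mm above the plate's top. Lies level on the table on its plug, on the other side of the mat from the tub
- tub_rim (a point): Fixed white open tub, 64 x 200 mm outside (x, y), 55 mm tall, walls and floor 5 mm; left or right of the mat. Point: centre of the mouth at rim height, z up. The lid fits either way round, its plug with 5 mm play all round; seated, its plate rests on the rim and lid_mid is 14 mm above this point
- mat_top (a point): Fixed grey drip mat 110 x 220 mm (x, y), 4 mm thick; this point is the centre of its top.
- hook_seat (a point): Middle of the arm of a fixed steel hook stand, on the arm's centre-line. The arm is level, 8 mm round bar, 200 mm above the table, and points to this frame's -x; its post (14 mm thick, 18 mm ball on top; foot 100 mm across, 12 mm high) stands 42 mm off on the +x side. A hanging brush has its long side across the arm and brush_eye about 12 mm below it
- hook_tip (a point): Upturned free end of the hook's arm: centre of the round tip, 43 mm from hook_seat along -x and 10 mm above the arm's centre-line (its top is 14 mm above it). The upturn begins 33 mm from hook_seat
- weight_mid (a point): Bystander: loose chrome record weight, 78 mm across, 55 mm tall; this point is at its centre.
- bottle_mid (a point): Bystander: loose squat amber bottle, 72 mm across, 115 mm tall; this point is at its centre.
- pick_mid (a point): Bystander: loose steel pick lying flat, 150 mm long, handle 12 mm thick; this point is near its middle.
Mind the look-alikes: they are no part of the job. Several things look just like the part that bears mat_top: the one meant starts farthest to the robot's right.

How it is judged:
On the way, in this order (a step that is already met when the one before it is completed fails the run):
1. the brush stands upright on the drip mat, let go (horizontal distance between brush_mid and mat_top below 0.06 m and height (world z) of brush_mid below 0.055 m and angle between brush_mid's own z axis and vertical below 0.12 rad and contact force between brush and the fingers below 0.05 N), for 0.2 s.
2. the brush hangs on the hook by its handle, let go (distance between brush_eye and hook_seat below 0.042 m and contact force between brush and hook above 0.3 N and contact force between brush and the fingers below 0.05 N), for 0.2 s.
At the end, for the whole second after the job is handed in: The brush hangs still by its handle on the hook alone: handle opening's centre within 42 mm of the arm's middle, tilt under 0.4 rad, centre above 130 mm. The lid is on the tub, at rest: centred within 10 mm, turned under 0.12 rad, tilt under 0.035 rad, height within 3 mm of seated (distance between brush_eye and hook_seat below 0.042 m and height (world z) of brush_mid above 0.13 m and angle between brush_mid's own z axis and vertical below 0.4 rad and contact force between brush and hook above 0.3 N and linear speed of brush below 0.06 m/s and horizontal distance between lid_mid and tub_rim below 0.01 m and z of lid_mid in the frame of tub_rim between 0.011 and 0.017 m and angle between lid_mid's own z axis and vertical below 0.035 rad and angle between the y axis of lid_mid and the y axis of tub_rim, either way round below 0.12 rad and linear speed of lid below 0.02 m/s); the robot touches nothing.
It fails at once if the weight, bottle or pick is moved more than 30 mm (distance of any of weight_mid, bottle_mid, pick_mid from where it was at the start of the episode above 0.03 m).
It also fails if it takes over 72 s, if anything falls off the work surface, if the arm or the gripper's body presses on something with over 40 N, if the wrist force passes 120 N, or if a joint passes its speed limit or range.

## Working session

There is one attempt and no reset: what is moved stays moved. The work goes in short steps, Python scripts to look and compute and a tool call to move; the robot and the scene stay as the last step left them, time stands still between calls to the robot, and variables do not carry over. Pictures are saved under pics/ and viewed, and the job is handed in when it is done.

Besides the shell and the picture viewer there is one more tool, called after "Emit:" by a JSON object that holds its "op" and its "data". step_arm: Moves the arm, as the interface text tells. Its arguments: {"type":"object","properties":{"commands":{"type":"array"}},"required":["commands"]}

```bash
ls; mkdir -p pics; python3 - <<'E'
from bench import ctrl
import cv2,numpy as np
o=ctrl.get_obs()
for k,v in o.items(): print(k,np.round(v,4))
for n in("scene","top"):
    im,d=ctrl.camera(n); cv2.imwrite(f"pics/{n}0.png",im); np.save(f"pics/{n}0.npy",d)
    c=ctrl.get_calibration(n); print(n,c)
E
```

```text
pics
time_s 0.0
q [ 1.0577  0.1815  1.608  -0.      1.3538 -0.2063]
dq [ 0.0015 -0.0016  0.0001 -0.0001  0.0004 -0.0001]
joint_efforts [ 1.00000e-03 -4.44859e+01 -3.51342e+01 -1.00000e-04  8.90000e-03
 -0.00000e+00]
eef_pos [0.1733 0.5477 0.2304]
eef_rot [-0.5703  0.5708  0.4172 -0.4183]
wrist_force [-0.2432  1.1036 -0.5768]
torque [-0.0206 -0.0011 -0.0096]
opening 0.9981
scene {'intrinsics': array([[516.84728824,   0.        , 274.83000881],
       [  0.        , 516.84728824, 206.62965859],
       [  0.        ,   0.        ,   1.        ]]), 'D': array([0.06613296, 0.        , 0.        , 0.        , 0.        ]), 'R': array([[ 0.30936612,  0.95093095, -0.00478887],
       [ 0.56179376, -0.18682674, -0.80590541],
       [-0.76725509,  0.24662948, -0.59202494]]), 't': array([-0.19327211, -0.15202471,  1.76623751])}
top {'intrinsics': array([[497.69773793,   0.        , 269.12532231],
       [  0.        , 497.69773793, 203.52555563],
       [  0.        ,   0.        ,   1.        ]]), 'D': array([0.0290203, 0.       , 0.       , 0.       , 0.       ]), 'R': array([[-0.00138452, -0.99976154, -0.02179311],
       [-0.99430342,  0.00369897, -0.10652238],
       [ 0.1065776 ,  0.02152148, -0.99407145]]), 't': array([0.04417377, 0.49353109, 1.44594411])}
```

View pics/scene0.png

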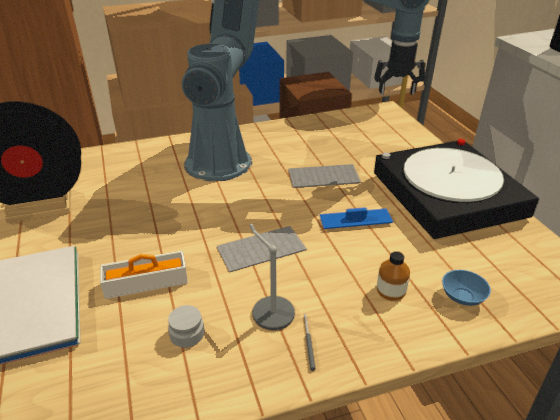

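View pics/top0.png

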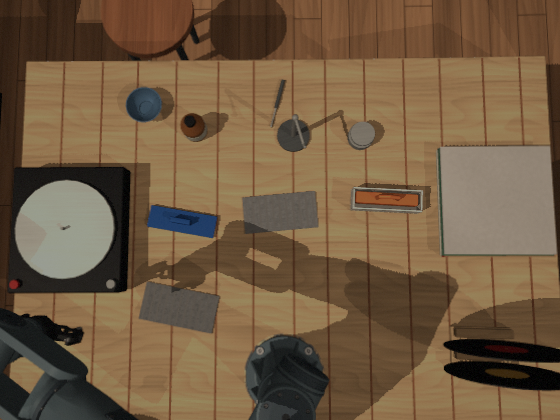

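The scene view shows the tub with the brush at about (145,275), the mats at (262,248) and (325,176), the lid at (356,218) and the hook at (272,280). In the top view the tub is at (388,199), the lid at (182,220), the mats at (280,212) and (179,306), and the hook foot at (293,134). The mat farthest right is the one at (280,212) in the top view.

```bash
cat > h.py <<'E'
from bench import ctrl
import cv2,numpy as np
def cal(n):
    c=ctrl.get_calibration(n); return c["intrinsics"],c["D"],c["R"],c["t"]
def cloud(n,mask,d):
    K,D,R,t=cal(n); v,u=np.nonzero(mask&(d>0)); 
    p=cv2.undistortPoints(np.c_[u,v].astype(float).reshape(-1,1,2),K,np.array(D)).reshape(-1,2)
    z=d[v,u]; return (np.c_[p*z[:,None],z]-t)@R, np.c_[u,v]
def pix(n,X):
    K,D,R,t=cal(n); return cv2.projectPoints(np.array(X,float).reshape(-1,3),cv2.Rodrigues(np.array(R))[0],np.array(t),K,np.array(D))[0].reshape(-1,2)
def rect(P):
    return cv2.minAreaRect(P[:,:2].astype(np.float32)*1000)
E
python3 - <<'E'
from h import *
for n in("top","scene"):
    im,d=ctrl.camera(n); K,D,R,t=cal(n); np.save(f"pics/{n}1.npy",d)
    for th in("brush_mid","lid_mid","tub_rim","mat_top","hook_seat","hook_tip","weight_mid","bottle_mid","pick_mid","brush_bar"):
        b=ctrl.boxes_of(th,n)
        for x in b[:3]: print(n,th,round(x["p"],2),np.round((np.array(x["point"])-t)@R,3))
        if th in("hook_tip","brush_bar"):continue
        s=ctrl.silhouettes(th,n)
        for k,x in enumerate(s[:3]):
            m=np.array(x["pixels"]); np.save(f"pics/m_{n}_{th}_{k}.npy",m); P,uv=cloud(n,m,d)
            if len(P)<5: continue
            r=rect(P); print("   sil",round(x["p"],2),m.sum(),"z",np.round(np.percentile(P[:,2],[2,50,98]),3),"rect",np.round(r[0]),np.round(r[1]),round(r[2],1))
E
```

```text
top brush_mid 0.67 [ 0.503 -0.293  0.052]
   sil 0.96 693 z [0.035 0.05  0.091] rect [ 506. -297.] [176.  34.] 86.2
top lid_mid 0.92 [0.441 0.306 0.012]
   sil 0.95 1506 z [0.006 0.014 0.046] rect [444. 306.] [208.  68.] 79.6
top tub_rim 0.89 [ 0.489 -0.3    0.032]
   sil 0.59 768 z [-0.     0.038  0.058] rect [ 503. -300.] [202.  65.] 86.8
top mat_top 0.92 [0.188 0.307 0.006]
top mat_top 0.63 [0.471 0.01  0.003]
   sil 0.91 2837 z [-0.002  0.004  0.011] rect [191. 310.] [224. 112.] 79.2
   sil 0.79 2746 z [-0.004  0.003  0.01 ] rect [471.  12.] [115. 227.] 4.0
   sil 0.35 799 z [-0.     0.037  0.058] rect [ 503. -300.] [202.  65.] 87.0
top hook_seat 0.64 [ 0.7   -0.027  0.013]
   sil 0.82 855 z [0.004 0.012 0.207] rect [699. -38.] [124.  98.] 49.6
top hook_tip 0.92 [ 0.696 -0.027  0.008]
top weight_mid 0.61 [ 0.691 -0.228  0.053]
   sil 0.96 554 z [0.017 0.052 0.06 ] rect [ 694. -233.] [69. 73.] 40.0
   sil 0.62 635 z [0.    0.078 0.118] rect [732. 276.] [101.  74.] 37.1
top pick_mid 0.46 [0.823 0.015 0.011]
top pick_mid 0.31 [ 0.689 -0.226  0.051]
top brush_bar 0.91 [ 0.498 -0.297 
[... 605 characters left out ...]
.89 1955 z [-0.     0.004  0.008] rect [472.   9.] [117. 221.] 6.0
scene hook_seat 0.56 [ 0.709 -0.039  0.012]
   sil 0.82 1622 z [0.002 0.013 0.207] rect [570.   4.] [ 98. 389.] 75.5
scene hook_tip 0.93 [ 0.711 -0.036  0.014]
scene hook_tip 0.15 [ 0.515 -0.301  0.055]
scene weight_mid 0.77 [ 0.722 -0.235  0.053]
   sil 0.94 1251 z [0.001 0.051 0.057] rect [ 677. -234.] [129.  77.] 0.5
scene bottle_mid 0.59 [0.747 0.25  0.07 ]
   sil 0.79 1264 z [0.004 0.068 0.116] rect [696. 288.] [ 77. 153.] 56.4
scene pick_mid 0.57 [0.834 0.013 0.011]
scene pick_mid 0.45 [ 0.54  -0.305  0.035]
   sil 0.47 171 z [0.006 0.01  0.015] rect [841.  10.] [13. 87.] 75.9
scene brush_bar 0.66 [ 0.511 -0.304  0.05 ]
```

```bash
python3 - <<'E'
from h import *
def line(P):
    c=P.mean(0); return c,np.linalg.svd(P-c)[2][0]
for n in("top","scene"):
    d=np.load(f"pics/{n}1.npy"); yy,xx=np.mgrid[:420,:560]
    if n=="top": reg=(xx>270)&(xx<320)&(yy>90)&(yy<160)
    else: reg=(xx>235)&(xx<300)&(yy>210)&(yy<330)
    P,uv=cloud(n,reg,d); m=(P[:,2]>.185)&(P[:,2]<.25)
    Q=P[m]; print(n,m.sum()); 
    o=np.argsort(Q[:,0]); print(np.c_[np.round(Q[o],3),uv[m][o]][::max(1,len(o)//30)])
    m2=(P[:,2]>.03)&(P[:,2]<.18); print("post",np.round(np.median(P[m2],0),4),m2.sum())
    m3=(P[:,2]>.009)&(P[:,2]<.016);r=cv2.minEnclosingCircle(P[m3][:,:2].astype(np.float32)*1000); print("foot",r)
    # brush handle
    b=np.load(f"pics/m_{n}_brush_mid_0.npy"); B,_=cloud(n,b,d)
    H=B[B[:,2]>.062]; c,v=line(H[:,:2]); print("handle",len(H),c,v,np.degrees(np.arctan2(v[1],v[0])),"max",B[:,2].max(), H.min(0),H.max(0))
    r=rect(B[(B[:,2]>.045)&(B[:,2]<.056)]);print("body",r)
    l=np.load(f"pics/m_{n}_lid_mid_0.npy"); L,_=cloud(n,l,d)
    G=L[L[:,2]>.036]; print("ridge",rect(G),np.median(G[:,2])); G=L[(L[:,2]>.010)&(L[:,2]<.018)]; print("plate",rect(G))
    T=np.load(f"pics/m_{n}_tub_rim_0.npy"); T,_=cloud(n,T,d);G=T[(T[:,2]>.05)]; print("rim",rect(G))
E
```

```text
top 127
[[ 6.22e-01 -5.20e-02  2.14e-01  3.04e+02  1.47e+02]
 [ 6.24e-01 -5.80e-02  2.13e-01  3.06e+02  1.46e+02]
 [ 6.27e-01 -5.20e-02  2.13e-01  3.04e+02  1.45e+02]
 [ 6.31e-01 -5.00e-02  2.05e-01  3.03e+02  1.44e+02]
 [ 6.36e-01 -4.80e-02  1.98e-01  3.02e+02  1.43e+02]
 [ 6.39e-01 -4.80e-02  2.06e-01  3.02e+02  1.41e+02]
 [ 6.42e-01 -5.00e-02  2.04e-01  3.03e+02  1.40e+02]
 [ 6.46e-01 -4.50e-02  2.02e-01  3.01e+02  1.39e+02]
 [ 6.50e-01 -4.50e-02  2.06e-01  3.01e+02  1.37e+02]
 [ 6.53e-01 -4.80e-02  2.03e-01  3.02e+02  1.36e+02]
 [ 6.57e-01 -4.80e-02  1.99e-01  3.02e+02  1.35e+02]
 [ 6.62e-01 -4.50e-02  2.01e-01  3.01e+02  1.33e+02]
 [ 6.64e-01 -4.50e-02  2.03e-01  3.01e+02  1.32e+02]
 [ 6.68e-01 -3.80e-02  1.99e-01  2.98e+02  1.31e+02]
 [ 6.70e-01 -4.30e-02  2.03e-01  3.00e+02  1.30e+02]
 [ 6.75e-01 -4.00e-02  2.03e-01  2.99e+02  1.28e+02]
 [ 6.77e-01 -3.50e-02  2.06e-01  2.97e+02  1.27e+02]
 [ 6.81e-01 -3.70e-02  2.03e-01  2.98e+02  1.26e+02]
 [ 6.84e-01 -3.80e-02  2.01e-01  2.98e+02  1.25e+02]
 [ 6.88e-01 -3.50e-02  1.96e-01  2.97e+02  1.24e+02]
 [ 6.91e-01 -3.80e-02  2.03e-01 
[... 3008 characters left out ...]
0.1075] 291
foot ((594.928955078125, 3.1653192043304443), 170.40548706054688)
handle 162 [ 0.5125891  -0.30321993] [-0.06935968 -0.99759172] -93.9772100046862 max 0.09569447128877294 [ 0.50318674 -0.33491233  0.06214953] [ 0.51948845 -0.26606964  0.09569447]
body ((504.74365234375, -300.8802795410156), (58.351566314697266, 178.0892333984375), 2.279268503189087)
ridge ((446.9998779296875, 301.4715881347656), (63.74516677856445, 21.343332290649414), 78.52581787109375) 0.04246403044162489
plate ((446.736083984375, 302.01220703125), (204.85899353027344, 73.61471557617188), 79.86576843261719)
rim ((506.9007568359375, -301.81976318359375), (199.7864532470703, 71.12773132324219), 86.32315063476562)
```

```bash
cat >> h.py <<'E'
from scipy.spatial.transform import Rotation as Ro
def pose():
    o=ctrl.get_obs(); q=o["eef_rot"]; return np.array(o["eef_pos"]),Ro.from_quat([q[1],q[2],q[3],q[0]]),o
def plan(p,jaw):
    """p TCP target, jaw: yaw (deg) of the jaw axis; tool y straight down"""
    P,R,o=pose(); x=np.array([np.cos(np.radians(jaw)),np.sin(np.radians(jaw)),0])
    if x@R.as_matrix()[:,0]<0: x=-x
    y=np.array([0,0,-1.]); T=Ro.from_matrix(np.c_[x,y,np.cross(x,y)])
    rv=(R.inv()*T).as_rotvec(degrees=True)/6
    s=T.inv().apply(np.array(p)-P)/.03
    print("t",o["time_s"],"pos",np.round(P,4),"open",np.round(o["opening"],3),"F",np.round(o["wrist_force"],1))
    print("turn units",np.round(rv,2),"then shift units",np.round(s,2))
E
python3 - <<'E'
from h import *
print(pose()[1].as_matrix().round(3))
plan([.506,-.298,.17],-3.5)
E
```

```text
[[ 0.302 -0.    -0.953]
 [ 0.953 -0.     0.302]
 [-0.    -1.     0.   ]]
t 2.0 pos [0.1737 0.5482 0.2313] open 1.001 F [-1.1 -0.5 -0.2]
turn units [ 0.   12.65 -0.  ] then shift units [ 12.78   2.04 -27.48]
```

Emit:
{"op": "step_arm", "data": {"commands": [[0,1,0,0,0,0,1],[0,1,0,0,0,0,1],[0,1,0,0,0,0,1],[0,1,0,0,0,0,1],[0,1,0,0,0,0,1],[0,1,0,0,0,0,1],[0,1,0,0,0,0,1],[0,1,0,0,0,0,1],[0,1,0,0,0,0,1],[0,1,0,0,0,0,1]]}}

```text
time_s: 3.0
eef_pos: [0.1736, 0.5482, 0.2313]
eef_rot: [-0.703, 0.703, 0.075, -0.075]
wrist_force: [-0.7, -0.5, 0.2]
opening: 1.003
```

Emit:
{"op": "step_arm", "data": {"commands": [[0,1,0,0,0,0,1],[0,1,0,0,0,0,1],[0,0.65,0,0,0,0,1],[0,0,0,1,0,-1,1],[0,0,0,1,0,-1,1],[0,0,0,1,0,-1,1],[0,0,0,1,0,-1,1],[0,0,0,1,0,-1,1],[0,0,0,1,0,-1,1],[0,0,0,1,0,-1,1]]}}

```text
time_s: 4.0
eef_pos: [0.3715, 0.3245, 0.2316]
eef_rot: [0.707, -0.707, 0.021, -0.022]
wrist_force: [1.3, -0.4, 0.2]
opening: 1.001
```

Emit:
{"op": "step_arm", "data": {"commands": [[0,0,0,1,0,-1,1],[0,0,0,1,0,-1,1],[0,0,0,1,0,-1,1],[0,0,0,1,0,-1,1],[0,0,0,1,0,-1,1],[0,0,0,0.78,0,-1,1],[0,0,0,0,0,-1,1],[0,0,0,0,0,-1,1],[0,0,0,0,0,-1,1],[0,0,0,0,0,-1,1]]}}

```text
time_s: 5.0
eef_pos: [0.5253, 0.0146, 0.2313]
eef_rot: [-0.707, 0.707, -0.021, 0.022]
wrist_force: [0.3, 0.5, -0.8]
opening: 1.0
```

```bash
python3 - <<'E'
from h import *
plan([.506,-.298,.17],-3.5)
E
```

```text
t 5.0 pos [0.5253 0.0146 0.2313] open 1.0 F [ 0.3  0.5 -0.8]
turn units [0. 0. 0.] then shift units [ -0.     2.04 -10.44]
```

Emit:
{"op": "step_arm", "data": {"commands": [[0,0,0,0,0,-1,1],[0,0,0,0,0,-1,1],[0,0,0,0,0,-1,1],[0,0,0,0,0,-1,1],[0,0,0,0,0,-1,1],[0,0,0,0,0,-1,1],[0,0,0,0,0,-1,1],[0,0,0,0,0,-1,1],[0,0,0,0,0,-1,1],[0,0,0,0,0,-1,1]]}}

```text
time_s: 6.0
eef_pos: [0.507, -0.2849, 0.2314]
eef_rot: [-0.707, 0.707, -0.021, 0.022]
wrist_force: [-0.5, -0.0, 0.5]
opening: 1.001
```

Emit:
{"op": "step_arm", "data": {"commands": [[0,0,0,0,0,-0.44,1],[0,0,0,0,1,0,1],[0,0,0,0,1,0,1],[0,0,0,0,0,0,1]]}}

```text
time_s: 6.4
eef_pos: [0.504, -0.2943, 0.1668]
eef_rot: [0.709, -0.705, 0.024, -0.019]
wrist_force: [0.0, 0.8, -0.1]
opening: 1.0
```

```bash
python3 - <<'E'
from h import *
plan([.506,-.298,.07],-3.5)
for n in("top","scene"):
    im,d=ctrl.camera(n); cv2.imwrite(f"pics/a_{n}.png",im)
    P,R,o=pose()
im=cv2.resize(im[180:330,60:260],None,fx=4,fy=4); cv2.imwrite("pics/a_crop.png",im)
E
```

```text
t 6.4 pos [ 0.504  -0.2943  0.1668] open 1.0 F [ 0.   0.8 -0.1]
turn units [-0.05  0.   -0.06] then shift units [ 0.07  3.23 -0.12]
```

View pics/a_crop.png

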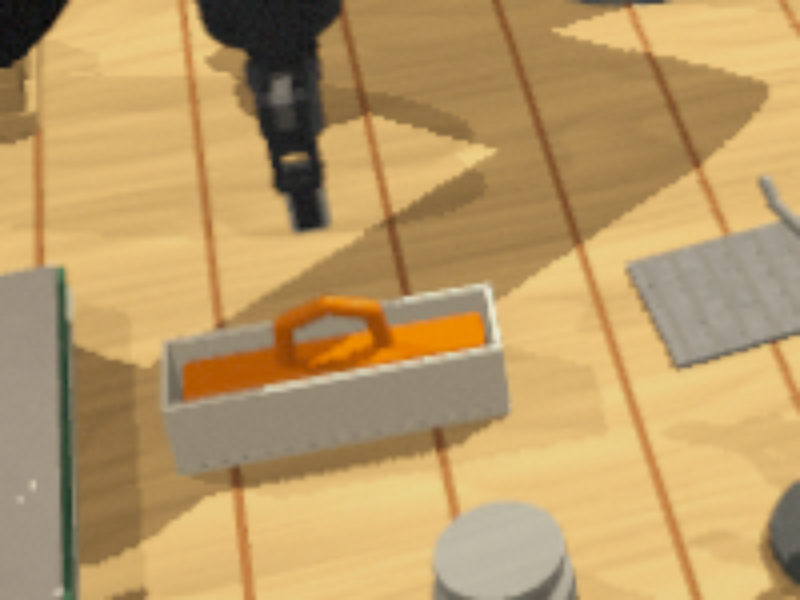

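The crop shows the jaws above the orange handle, which is at crop (330,330), and the fingers straddling it along x.

```bash
python3 - <<'E'
from h import *
plan([.506,-.298,.07],-3.5)
E
```

```text
t 6.5 pos [ 0.5063 -0.2961  0.1714] open 1.004 F [ 0.5 -0.1  0.8]
turn units [-0.01  0.01 -0.01] then shift units [-0.01  3.38 -0.06]
```

Emit:
{"op": "step_arm", "data": {"commands": [[0,0,0,0,0.8,0,1],[0,0,0,0,0.8,0,1],[0,0,0,0,0.8,0,1],[0,0,0,0,0.7,0,1],[0,0,0,0,0.28,0,1],[0,0,0,0,0,0,1],[0,0,0,0,0,0,0],[0,0,0,0,0,0,0],[0,0,0,0,0,0,0],[0,0,0,0,0,0,0]]}}

```text
time_s: 7.5
eef_pos: [0.5068, -0.2971, 0.0707]
eef_rot: [-0.706, 0.707, -0.021, 0.022]
wrist_force: [-0.6, 1.2, -0.2]
opening: 0.329
```

Emit:
{"op": "step_arm", "data": {"commands": [[0,0,0,0,0,0,0],[0,0,0,0,0,0,0],[0,0,0,0,0,0,0],[0,0,0,0,0,0,0],[0,0,0,0,0,0,0]]}}

```text
time_s: 8.0
eef_pos: [0.5068, -0.297, 0.0704]
eef_rot: [-0.707, 0.707, -0.021, 0.022]
wrist_force: [1.2, 1.2, 5.0]
opening: 0.117
```

Emit:
{"op": "step_arm", "data": {"commands": [[0,0,0,0,-0.4,0,0],[0,0,0,0,-0.7,0,0],[0,0,0,0,-0.7,0,0],[0,0,0,0,-0.7,0,0],[0,0,0,0,-0.8,0,0],[0,-0.6,0,0,0,0,0],[0,-0.9,0,0,0,0,0],[0,-0.9,0,0,0,0,0],[0,-0.85,0,0,0,0,0],[0,0,0,0,0,0,0]]}}

```text
time_s: 9.0
eef_pos: [0.5058, -0.2964, 0.1687]
eef_rot: [0.701, -0.7, -0.098, 0.099]
wrist_force: [0.1, 0.4, -1.5]
opening: 0.119
```

```bash
python3 - <<'E'
from h import *
plan([.4715,.0105,.17],16)
im,d=ctrl.camera("scene"); cv2.imwrite("pics/b.png",im)
m=ctrl.silhouettes("brush_mid","scene"); print([x["p"] for x in m])
P,uv=cloud("scene",np.array(m[0]["pixels"]),d); print(np.percentile(P,[2,50,98],axis=0).round(3))
E
```

```text
t 9.0 pos [ 0.5058 -0.2964  0.1687] open 0.119 F [ 0.1  0.4 -1.5]
turn units [-0.01  0.01 -0.01] then shift units [ 1.72 -0.04 10.15]
[0.61]
[[ 0.483 -0.381  0.106]
 [ 0.52  -0.306  0.143]
 [ 0.548 -0.217  0.184]]
```

View pics/b.png

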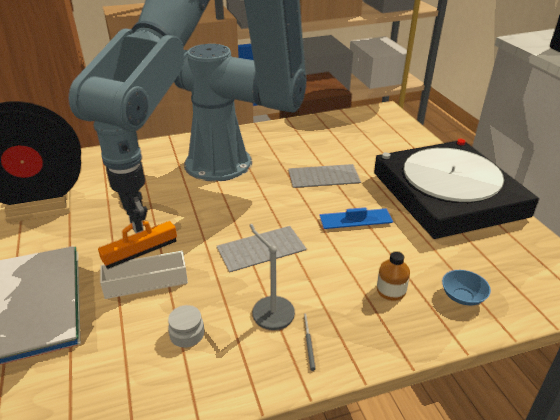

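The picture shows the brush lifted and level in the jaws at (138,243), with the tub empty below it.

Emit:
{"op": "step_arm", "data": {"commands": [[0,0,0,0.17,0,0.5,0],[0,0,0,0.17,0,1,0],[0,0,0,0.17,0,1,0],[0,0,0,0.17,0,1,0],[0,0,0,0.17,0,1,0],[0,0,0,0.17,0,1,0],[0,0,0,0.17,0,1,0],[0,0,0,0.17,0,1,0],[0,0,0,0.17,0,1,0],[0,0,0,0.17,0,1,0]]}}

```text
time_s: 10.1
eef_pos: [0.4759, -0.0067, 0.1689]
eef_rot: [0.7, -0.7, -0.098, 0.098]
wrist_force: [-0.4, 1.1, -1.4]
opening: 0.115
```

Emit:
{"op": "step_arm", "data": {"commands": [[0,0,0,0,0,0.65,0],[0,0,0,0,0,0,0],[0,0,0,0,0.7,0,0],[0,0,0,0,0.8,0,0],[0,0,0,0,0.8,0,0],[0,0,0,0,0.6,0,0],[0,0,0,0,0.2,0,0],[0,0,0,0,0,0,0],[0,0,0,0,0,0,0]]}}

```text
time_s: 11.0
eef_pos: [0.4721, 0.0097, 0.0767]
eef_rot: [-0.7, 0.7, 0.099, -0.098]
wrist_force: [-0.6, -0.5, -1.0]
opening: 0.121
```

```bash
python3 - <<'E'
from h import *
plan([.4715,.0105,.0694],16)
E
```

```text
t 11.0 pos [0.4721 0.0097 0.0767] open 0.121 F [-0.6 -0.5 -1. ]
turn units [ 0.01 -0.    0.01] then shift units [-0.01  0.24  0.03]
```

Emit:
{"op": "step_arm", "data": {"commands": [[0,0,0,0,0.15,0,0],[0,0,0,0,0.06,0,0],[0,0,0,0,0.02,0,0],[0,0,0,0,0,0,0]]}}

```text
time_s: 11.4
eef_pos: [0.4717, 0.01, 0.0693]
eef_rot: [-0.7, 0.7, 0.099, -0.098]
wrist_force: [0.0, 0.5, 0.4]
opening: 0.122
```

Emit:
{"op": "step_arm", "data": {"commands": [[0,0,0,0,0.02,0,0],[0,0,0,0,0,0,0.6],[0,0,0,0,0,0,0.9],[0,0,0,0,0,0,0.9],[0,0,0,0,0,0,0.9],[0,0,0,0,0,0,0.9],[0,0,0,0,-0.5,0,0.9],[0,0,0,0,-1,0,0.9],[0,0,0,0,-1,0,0.9],[0,0,0,0,-1,0,0.9]]}}

```text
time_s: 12.4
eef_pos: [0.4711, 0.01, 0.1744]
eef_rot: [0.7, -0.7, -0.098, 0.099]
wrist_force: [0.3, -0.2, -0.4]
opening: 0.902
```

Emit:
{"op": "step_arm", "data": {"commands": [[0,0,0,-1,-0.5,0,0.9],[0,0,0,-1,0,0,0.9],[0,0,0,-1,0,0,0.9],[0,0,0,-1,0,0,0.9],[0,0,0,-0.5,0,0,0.9],[0,0,0,0,0,0,0.9],[0,0,0,0,0,0,0.9]]}}

```text
time_s: 13.1
eef_pos: [0.3422, -0.0275, 0.1888]
eef_rot: [-0.7, 0.7, 0.099, -0.098]
wrist_force: [-0.1, -0.5, -0.2]
opening: 0.897
```

```bash
cat > look.py <<'E'
from h import *
import sys
tag=sys.argv[1]
def line(P):
    c=P.mean(0); v=np.linalg.svd(P-c)[2][0]; return c,v
for n in("top","scene"):
    im,d=ctrl.camera(n); cv2.imwrite(f"pics/{tag}_{n}.png",im); np.save(f"pics/{tag}_{n}.npy",d)
    for x in ctrl.silhouettes("brush_mid",n)[:1]:
        m=np.array(x["pixels"]); np.save(f"pics/{tag}_{n}_m.npy",m);P,_=cloud(n,m,d); zt=np.percentile(P[:,2],99)
        print(n,x["p"],m.sum(),"z",np.percentile(P[:,2],[1,50,99]).round(3),"all",rect(P))
        B=P[(P[:,2]>.038)&(P[:,2]<.058)]; print("  body",rect(B),np.median(B[:,2]))
        H=P[P[:,2]>.062]; 
        if len(H): print("  handle",rect(H))
E
python3 look.py c
```

```text
top 0.81 791 z [0.001 0.049 0.092] all ((476.27886962890625, 7.153724670410156), (41.64869689941406, 186.62757873535156), 16.136146545410156)
  body ((472.2676696777344, 7.85284423828125), (34.25458908081055, 178.9456329345703), 16.164356231689453) 0.048782192631119034
  handle ((471.9535217285156, 8.159263610839844), (12.31126594543457, 65.94312286376953), 16.304729461669922)
scene 0.91 1137 z [0.006 0.045 0.09 ] all ((451.17950439453125, -4.034507751464844), (97.78398132324219, 180.78179931640625), 18.646900177001953)
  body ((476.95550537109375, 4.959037780761719), (39.54643630981445, 180.3637237548828), 15.458802223205566) 0.04880889089485701
  handle ((477.8812255859375, 5.324512481689453), (12.199808120727539, 68.12061309814453), 15.29293155670166)
```

View pics/c_scene.png

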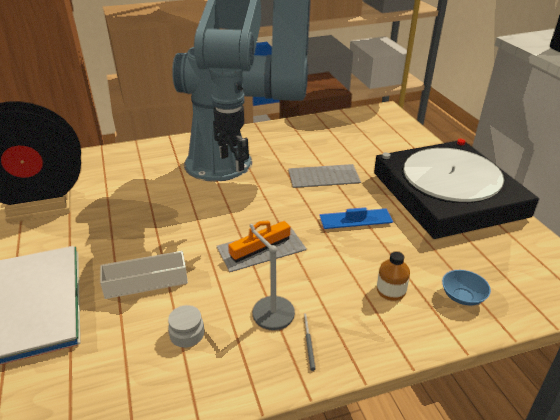

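View pics/c_top.png

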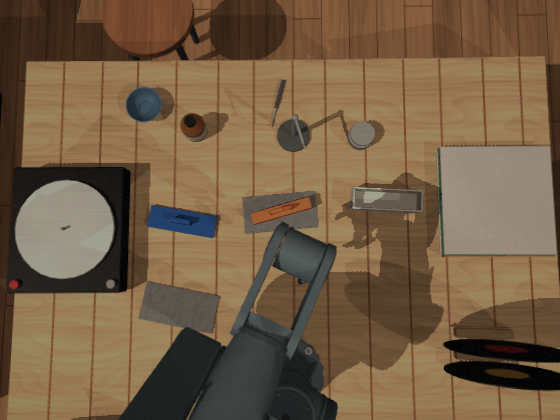

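The brush stands on the mat at top (280,210), let go, with yaw about 16°. The tub at (388,199) is empty.

```bash
python3 - <<'E'
from h import *
for n in("top","scene"):
    d=np.load(f"pics/{n}1.npy"); yy,xx=np.mgrid[:420,:560]
    reg=((xx>270)&(xx<320)&(yy>90)&(yy<160)) if n=="top" else ((xx>235)&(xx<300)&(yy>210)&(yy<330))
    P,uv=cloud(n,reg,d)
    m=(P[:,2]>.194)&(P[:,2]<.215)&(P[:,0]>.632)&(P[:,0]<.692); Q=P[m][:,:2].copy()
    f=np.polyfit(Q[:,0],Q[:,1],1); print(n,"yaw",np.degrees(np.arctan(f[0])),"y at .666",np.polyval(f,.666),"z",P[m][:,2].mean(), "tip minx",np.sort(P[P[:,2]>.2][:,0])[:4])
    f2=(P[:,2]>.008)&(P[:,2]<.018)&(np.hypot(P[:,0]-.705,P[:,1]+.033)<.06); r=cv2.minEnclosingCircle(P[f2][:,:2].astype(np.float32)*1000);print("foot",r)
plan([.4534,.0741,.12],16.1)
E
```

```text
top yaw 16.174098201583444 y at .666 -0.04162213308489521 z 0.20181640779460425 tip minx [0.62151779 0.62207528 0.62251971 0.62339655]
foot ((704.1651611328125, -29.68606185913086), 50.223289489746094)
scene yaw 16.33506866134815 y at .666 -0.04536668218612738 z 0.20272627130503362 tip minx [0.621826   0.62414476 0.62422979 0.62518271]
foot ((708.7207641601562, -31.46474838256836), 52.1426887512207)
t 13.3 pos [ 0.3422 -0.0272  0.1884] open 0.9 F [ 0.9  0.5 -0.1]
turn units [-0.   -0.01 -0.  ] then shift units [4.5  2.28 2.22]
```

Emit:
{"op": "step_arm", "data": {"commands": [[0,0,0,0.5,0,1,0.9],[0,0,0,1,0,1,0.9],[0,0,0,1,0,0.22,0.9],[0,0,0,1,0.6,0,0.9],[0,0,0,0.7,0.8,0,0.9],[0,0,0,0.3,0.88,0,0.9],[0,0,0,0,0,0,0.9],[0,0,0,0,0,0,0.9]]}}

```text
time_s: 14.1
eef_pos: [0.4524, 0.0743, 0.1194]
eef_rot: [0.7, -0.7, -0.098, 0.1]
wrist_force: [0.6, -0.6, 0.8]
opening: 0.898
```

```bash
python3 - <<'E'
from h import *
plan([.4534,.0741,.020],16.1)
im,d=ctrl.camera("scene"); cv2.imwrite("pics/d.png",cv2.resize(im[120:300,180:420],None,fx=3.3,fy=3.3))
E
```

```text
t 14.1 pos [0.4524 0.0743 0.1194] open 0.898 F [ 0.6 -0.6  0.8]
turn units [-0.01 -0.01 -0.02] then shift units [ 0.03  3.31 -0.02]
```

View pics/d.png

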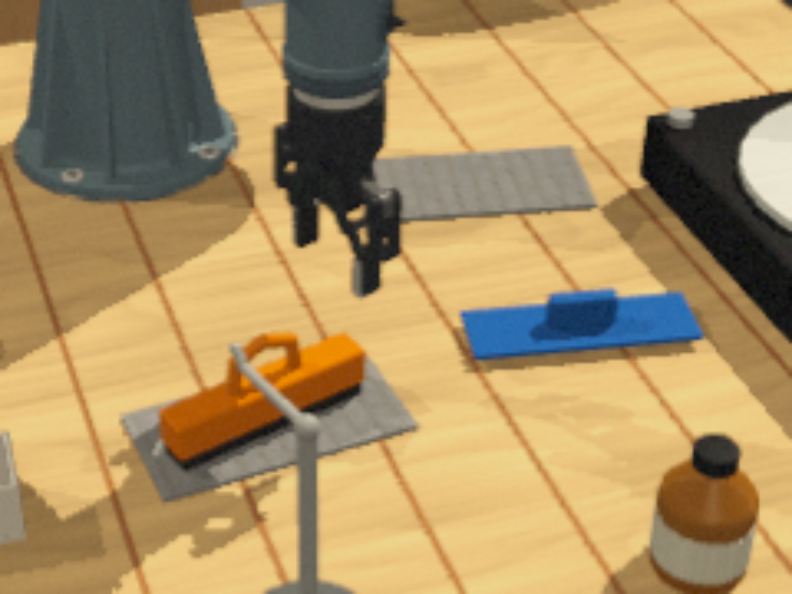

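The crop shows the open jaws above the +y end of the brush, around (345,350).

Emit:
{"op": "step_arm", "data": {"commands": [[0,0,0,0,0.8,0,0.9],[0,0,0,0,0.9,0,0.9],[0,0,0,0,0.9,0,0.9],[0,0,0,0,0.5,0,0.9],[0,0,0,0,0.2,0,0.9],[0,0,0,0,0,0,0.9],[0,0,0,0,0,0,0.2],[0,0,0,0,0,0,0],[0,0,0,0,0,0,0],[0,0,0,0,0,0,0]]}}

```text
time_s: 15.15
eef_pos: [0.4541, 0.0739, 0.0222]
eef_rot: [-0.7, 0.7, 0.099, -0.098]
wrist_force: [-0.6, 1.1, 6.3]
opening: 0.386
```

Emit:
{"op": "step_arm", "data": {"commands": [[0,0,0,0,0,0,0],[0,0,0,0,0,0,0],[0,0,0,0,0,0,0],[0,0,0,0,0,0,0]]}}

```text
time_s: 15.55
eef_pos: [0.4541, 0.074, 0.0222]
eef_rot: [-0.7, 0.7, 0.099, -0.098]
wrist_force: [-1.2, 0.5, 7.2]
opening: 0.387
```

Emit:
{"op": "step_arm", "data": {"commands": [[0,0,0,0,-0.3,0,0],[0,0,0,0,-0.5,0,0],[0,0,0,0,-0.7,0,0],[0,0,0,0,-0.8,0,0],[0,0,0,0,-0.8,0,0],[0,0,0,0,-0.7,0,0],[0,0,0,0,-0.5,0,0],[0,0,0,0,-0.3,0,0],[0,0,0,0,0,0,0],[0,0,0,0,0,0,0]]}}

```text
time_s: 16.55
eef_pos: [0.4525, 0.0741, 0.1585]
eef_rot: [0.7, -0.7, -0.098, 0.099]
wrist_force: [-0.2, -0.2, -1.7]
opening: 0.383
```

```bash
python3 look.py e; python3 - <<'E'
from h import *
plan([.4534,.0741,.161],16.2)
import numpy as np
for n in("scene","top"):
    P,uv=cloud(n,np.load(f"pics/e_{n}_m.npy"),np.load(f"pics/e_{n}.npy"))
    a=np.radians(16.2); xp=P[:,0]*np.cos(a)+P[:,1]*np.sin(a); yp=-P[:,0]*np.sin(a)+P[:,1]*np.cos(a)
    print(n)
    for y in np.arange(-.23,-.02,.01):
        m=abs(yp-y)<.005
        if m.sum()>3: print(round(y,3),m.sum(),"xp",np.percentile(xp[m],[3,97]).round(3),"z",np.percentile(P[m,2],[3,97]).round(3))
im=cv2.imread("pics/e_scene.png"); cv2.imwrite("pics/e.png",cv2.resize(im[120:300,180:420],None,fx=3.3,fy=3.3))
E
```

```text
top 0.67 469 z [0.004 0.185 0.23 ] all ((486.3450622558594, -23.967453002929688), (61.9974250793457, 107.45166015625), 25.78091049194336)
  body ((0.0, 0.0), (0.0, 0.0), 0.0) nan
  handle ((478.23394775390625, -27.88518524169922), (43.98200607299805, 107.45166015625), 25.78091049194336)
scene 0.83 1435 z [0.138 0.179 0.226] all ((324.84368896484375, 33.11683654785156), (168.68861389160156, 414.7916564941406), 79.10444641113281)
  body ((0.0, 0.0), (0.0, 0.0), 0.0) nan
  handle ((475.77716064453125, 4.108116149902344), (38.21437454223633, 177.94854736328125), 16.447053909301758)
t 16.75 pos [0.4523 0.074  0.1581] open 0.391 F [-0.8  0.1 -1.8]
turn units [-0.01 -0.03 -0.02] then shift units [ 0.03 -0.1  -0.01]
scene
-0.22 46 xp [0.443 0.472] z [0.156 0.185]
-0.21 102 xp [0.441 0.473] z [0.142 0.187]
-0.2 88 xp [0.443 0.474] z [0.142 0.187]
-0.19 77 xp [0.445 0.474] z [0.142 0.187]
-0.18 79 xp [0.445 0.475] z [0.142 0.187]
-0.17 82 xp [0.443 0.474] z [0.142 0.187]
-0.16 107 xp [0.446 0.474] z [0.143 0.213]
-0.15 100 xp [0.455 0.474] z [0.143 0.221]
-0.14 94 xp [0.446 0.474] z [0.141 0.2
[... 192 characters left out ...]
0.475] z [0.142 0.187]
-0.08 72 xp [0.444 0.475] z [0.142 0.188]
-0.07 66 xp [0.442 0.474] z [0.143 0.189]
-0.06 31 xp [0.443 0.472] z [0.142 0.189]
-0.05 16 xp [0.37  0.472] z [0.062 0.187]
-0.04 9 xp [0.35  0.472] z [0.034 0.151]
top
-0.21 38 xp [0.438 0.47 ] z [0.175 0.188]
-0.2 48 xp [0.438 0.469] z [0.18  0.189]
-0.19 50 xp [0.438 0.47 ] z [0.172 0.189]
-0.18 52 xp [0.438 0.481] z [0.094 0.19 ]
-0.17 53 xp [0.438 0.48 ] z [0.096 0.189]
-0.16 47 xp [0.438 0.484] z [0.071 0.193]
-0.15 50 xp [0.438 0.47 ] z [0.178 0.223]
-0.14 53 xp [0.437 0.47 ] z [0.177 0.226]
-0.13 47 xp [0.437 0.468] z [0.166 0.231]
-0.12 24 xp [0.437 0.458] z [0.167 0.229]
  return _methods._mean(a, axis=axis, dtype=dtype,
  ret = ret.dtype.type(ret / rcount)
```

View pics/e.png

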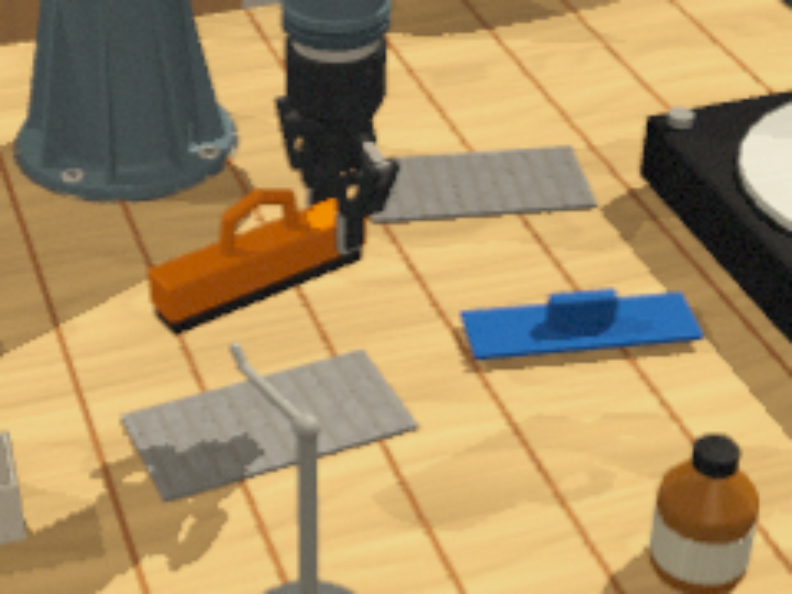

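The crop shows the brush held level by its +y end, with the handle opening clear at (255,225) and the hook tip in front of it at (238,350).

Emit:
{"op": "step_arm", "data": {"commands": [[0,0,0,0,-0.12,-0.4,0],[0,0,0,0,0,-0.7,0],[0,0,0,0,0,-0.8,0],[0,0,0,0,0,-0.8,0],[0,0,0,0.3,0,-0.5,0],[0,0,0,0.7,0,-0.23,0],[0,0,0,0.8,0,0,0],[0,0,0,0.7,0,0,0],[0,0,0,0.3,0,0,0],[0,0,0,0,0,0,0]]}}

```text
time_s: 17.75
eef_pos: [0.5626, -0.0021, 0.1623]
eef_rot: [-0.7, 0.7, 0.099, -0.099]
wrist_force: [-0.1, -0.8, -1.6]
opening: 0.387
```

```bash
python3 - <<'E'
from h import *
P0,R0,_=pose(); a=np.radians(16.2); print("xp,yp",P0[0]*np.cos(a)+P0[1]*np.sin(a),-P0[0]*np.sin(a)+P0[1]*np.cos(a))
plan(P0,16.2)
im,d=ctrl.camera("scene"); cv2.imwrite("pics/f.png",cv2.resize(im[150:300,180:380],None,fx=4,fy=4,interpolation=cv2.INTER_CUBIC)); np.save("pics/f.npy",d)
m=np.array(ctrl.silhouettes("brush_mid","scene")[0]["pixels"])
P,uv=cloud("scene",m,d); yp=-P[:,0]*np.sin(a)+P[:,1]*np.cos(a)
k=P[:,2]>.196; k&=P[:,2]<.24
print("handle yp",np.percentile(yp[k],[2,50,98]).round(4)," all",np.percentile(yp,[1,99]).round(4), "z",np.percentile(P[:,2],[1,99]).round(4))
yy,xx=np.mgrid[:420,:560]; P,uv=cloud("scene",(xx>235)&(xx<300)&(yy>210)&(yy<260),d)
xp=P[:,0]*np.cos(a)+P[:,1]*np.sin(a); yp=-P[:,0]*np.sin(a)+P[:,1]*np.cos(a)
k=(P[:,2]>.194)&(P[:,2]<.22)&(xp>.578)&(xp<.66); print("hook yp",np.percentile(yp[k],[5,50,95]).round(4))
im,d=ctrl.camera("top"); cv2.imwrite("pics/f2.png",cv2.resize(im[80:240,220:380],None,fx=4,fy=4,interpolation=cv2.INTER_CUBIC)[:600])
E
```

```text
xp,yp 0.5396862319610648 -0.159012239409983
t 17.75 pos [ 0.5626 -0.0021  0.1623] open 0.387 F [-0.1 -0.8 -1.6]
turn units [-0.   -0.03 -0.  ] then shift units [0. 0. 0.]
handle yp [-0.263  -0.2341 -0.1989]  all [-0.3197 -0.1448] z [0.142  0.2308]
hook yp [-0.2321 -0.2287 -0.1547]
```

View pics/f.png

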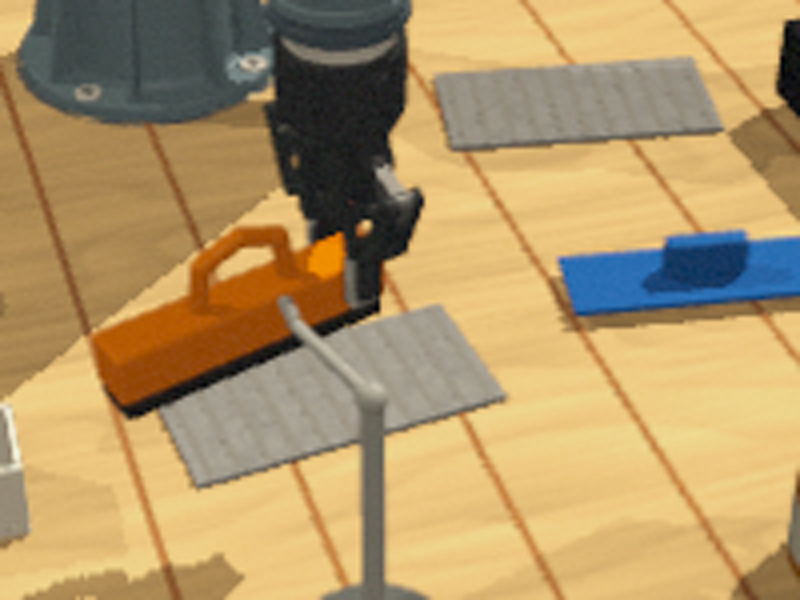

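View pics/f2.png

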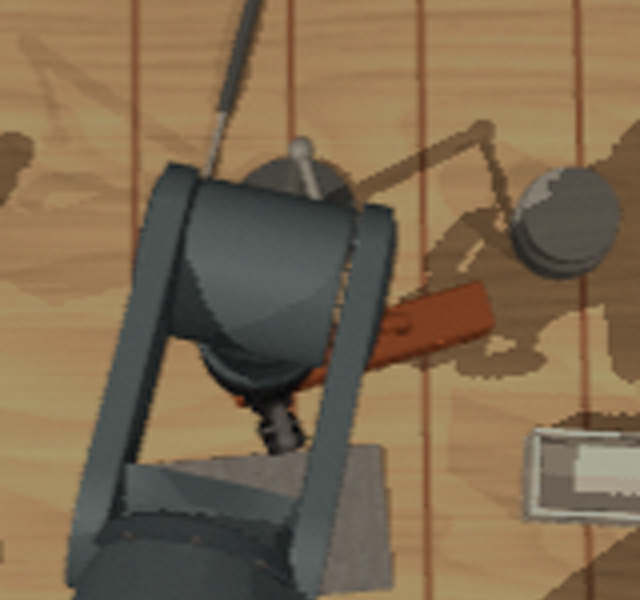

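The crop shows the hook tip at (288,305), in front of and lined up with the handle opening at (240,265) along the arm direction. Measured across the arm, the handle centre (−0.231) is within 2 mm of the hook arm (−0.2295).

Emit:
{"op": "step_arm", "data": {"commands": [[0,0,0,0.3,0,0,0],[0,0,0,0.3,0,0,0],[0,0,0,0.3,0,0,0],[0,0,0,0.3,0,0,0],[0,0,0,0.3,0,0,0],[0,0,0,0,0,0,0]]}}

```text
time_s: 18.5
eef_pos: [0.6066, 0.011, 0.1626]
eef_rot: [-0.7, 0.7, 0.099, -0.099]
wrist_force: [1.1, 1.1, -2.5]
opening: 0.388
```

```bash
python3 - <<'E'
from h import *
im,d=ctrl.camera("scene"); cv2.imwrite("pics/g.png",cv2.resize(im[170:290,190:350],None,fx=5,fy=5,interpolation=cv2.INTER_CUBIC))
E
```

```text
(no output)
```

View pics/g.png

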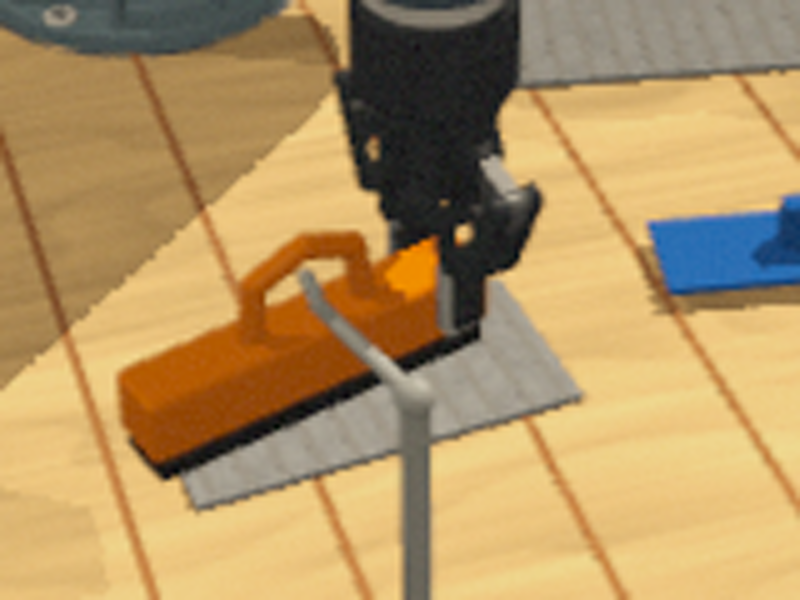

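The hook tip is at crop (307,278), inside the handle opening (legs at 252 and 357) and centred.

Emit:
{"op": "step_arm", "data": {"commands": [[0,0,0,0.3,0,0,0],[0,0,0,0.3,0,0,0],[0,0,0,0.3,0,0,0],[0,0,0,0.3,0,0,0],[0,0,0,0.2,0,0,0],[0,0,0,0,0,0,0],[0,0,0,0,0,0,0]]}}

```text
time_s: 19.25
eef_pos: [0.6456, 0.0223, 0.1623]
eef_rot: [0.7, -0.7, -0.098, 0.099]
wrist_force: [-0.3, 0.1, -2.0]
opening: 0.389
```

```bash
python3 - <<'E'
from h import *
plan([.649,.0225,.146],16.2)
im,d=ctrl.camera("scene"); cv2.imwrite("pics/g2.png",cv2.resize(im[170:290,190:350],None,fx=5,fy=5,interpolation=cv2.INTER_CUBIC))
E
```

```text
t 19.25 pos [0.6456 0.0223 0.1623] open 0.389 F [-0.3  0.1 -2. ]
turn units [-0.   -0.03 -0.01] then shift units [ 0.11  0.54 -0.03]
```

View pics/g2.png

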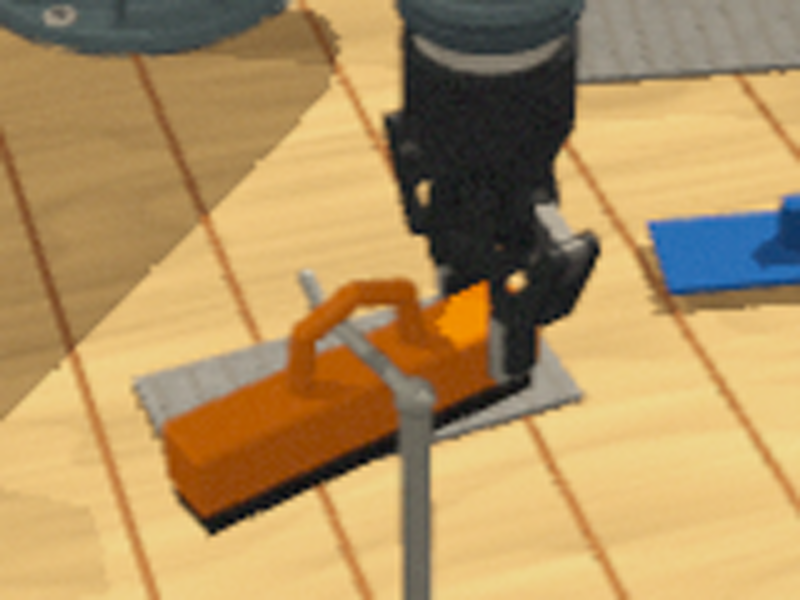

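The arm now passes through the handle opening, with the brush held level between the tip at (307,280) and the post at (415,390). I'll lower it now.

Emit:
{"op": "step_arm", "data": {"commands": [[0,0,0,0,0.2,0,0],[0,0,0,0,0.2,0,0],[0,0,0,0,0.1,0,0],[0,0,0,0,0,0,0],[0,0,0,0,0,0,0]]}}

```text
time_s: 19.8
eef_pos: [0.6456, 0.0222, 0.1474]
eef_rot: [0.7, -0.7, -0.098, 0.099]
wrist_force: [-1.0, 0.7, -2.2]
opening: 0.387
```

Emit:
{"op": "step_arm", "data": {"commands": [[0,0,0,0,0.05,0,0],[0,0,0,0,0,0,0],[0,0,0,0,0,0,0]]}}

```text
time_s: 20.1
eef_pos: [0.6458, 0.0223, 0.1462]
eef_rot: [-0.7, 0.7, 0.099, -0.099]
wrist_force: [0.2, -0.4, -2.3]
opening: 0.387
```

Emit:
{"op": "step_arm", "data": {"commands": [[0,0,0,0,0.05,0,0],[0,0,0,0,0,0,0],[0,0,0,0,0,0,0]]}}

```text
time_s: 20.4
eef_pos: [0.6461, 0.0222, 0.1452]
eef_rot: [-0.7, 0.7, 0.099, -0.098]
wrist_force: [-0.8, -0.2, 1.2]
opening: 0.386
```

Emit:
{"op": "step_arm", "data": {"commands": [[0,0,0,0,0.05,0,0],[0,0,0,0,0,0,0],[0,0,0,0,0,0,0]]}}

```text
time_s: 20.7
eef_pos: [0.6464, 0.022, 0.1445]
eef_rot: [-0.7, 0.701, 0.099, -0.098]
wrist_force: [-3.1, -1.2, 6.6]
opening: 0.39
```

Emit:
{"op": "step_arm", "data": {"commands": [[0,0,0,0,-0.04,0,0],[0,0,0,0,0,0,0],[0,0,0,0,0,0,0.5],[0,0,0,0,0,0,0.6],[0,0,0,0,0,0,0.7],[0,0,0,0,0,0,0.8],[0,0,0,0,0,0,0.85],[0,0,0,0,0,0,0.85],[0,0,0,0,0,0,0.85],[0,0,0,0,0,0,0.85]]}}

```text
time_s: 21.7
eef_pos: [0.6458, 0.0223, 0.1443]
eef_rot: [0.7, -0.7, -0.099, 0.099]
wrist_force: [0.1, 0.2, 0.3]
opening: 0.847
```

```bash
python3 - <<'E'
from h import *
plan([.6464,.022,.25],16.2)
im,d=ctrl.camera("scene"); cv2.imwrite("pics/i.png",cv2.resize(im[170:290,190:350],None,fx=5,fy=5,interpolation=cv2.INTER_CUBIC))
E
```

```text
t 21.7 pos [0.6458 0.0223 0.1443] open 0.847 F [0.1 0.2 0.3]
turn units [ 0.   -0.03  0.  ] then shift units [ 0.02 -3.52 -0.01]
```

View pics/i.png

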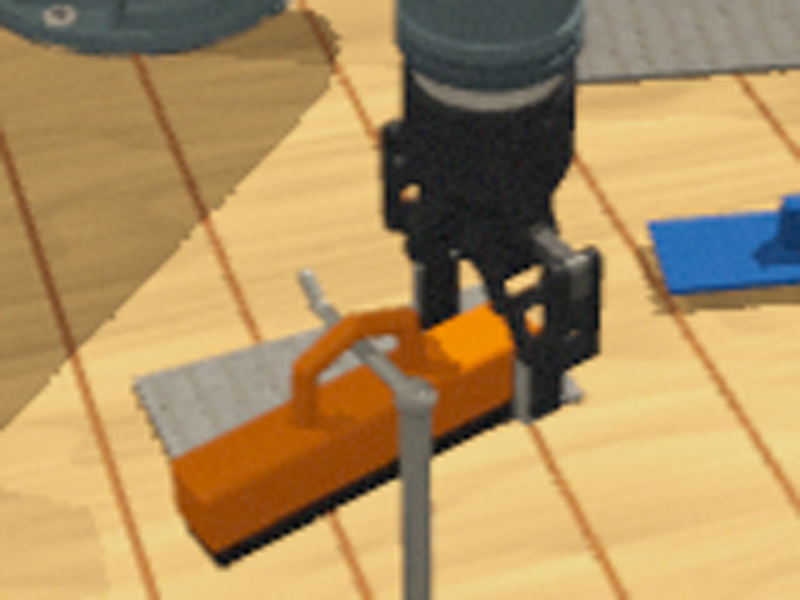

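The brush hangs level on the arm by its handle peak at about (360,330), and the open fingers stand clear on both sides.

Emit:
{"op": "step_arm", "data": {"commands": [[0,0,0,0,-0.2,0,0.85],[0,0,0,0,-0.5,0,0.85],[0,0,0,0,-0.8,0,0.85],[0,0,0,0,-0.8,0,0.85],[0,0,0,0,-0.8,0,0.85],[0,0,0,0,-0.5,0,0.85],[0,0,0,0,0,0.5,0.85],[0,0,0,0,0,1,0.85],[0,0,0,0,0,1,0.85],[0,0,0,0,0,1,0.85]]}}

```text
time_s: 22.75
eef_pos: [0.6153, 0.125, 0.2509]
eef_rot: [0.7, -0.7, -0.098, 0.099]
wrist_force: [-0.2, -0.6, 0.2]
opening: 0.85
```

```bash
python3 - <<'E'
from h import *
plan([.445,.303,.15],-10.2)
for n in("scene","top"):
    im,d=ctrl.camera(n); cv2.imwrite(f"pics/j_{n}.png",im)
    l=np.array(ctrl.silhouettes("lid_mid",n)[0]["pixels"]); L,_=cloud(n,l,d)
    G=L[L[:,2]>.036]; print(n,"ridge",rect(G),len(G)); G=L[(L[:,2]>.010)&(L[:,2]<.018)]; print("plate",rect(G))
E
```

```text
t 22.75 pos [0.6153 0.125  0.2509] open 0.85 F [-0.2 -0.6  0.2]
turn units [-0.    4.37 -0.02] then shift units [-6.64  3.36  4.83]
scene ridge ((447.40997314453125, 301.0894470214844), (62.89030838012695, 23.00239372253418), 87.16914367675781) 111
plate ((446.91534423828125, 301.88031005859375), (204.0313720703125, 72.61715698242188), 80.41201782226562)
top ridge ((422.1382141113281, 252.1498565673828), (166.68637084960938, 19.706584930419922), 68.89109802246094) 79
plate ((451.8745422363281, 350.1560974121094), (111.24128723144531, 65.55470275878906), 80.07634735107422)
```

View pics/j_scene.png

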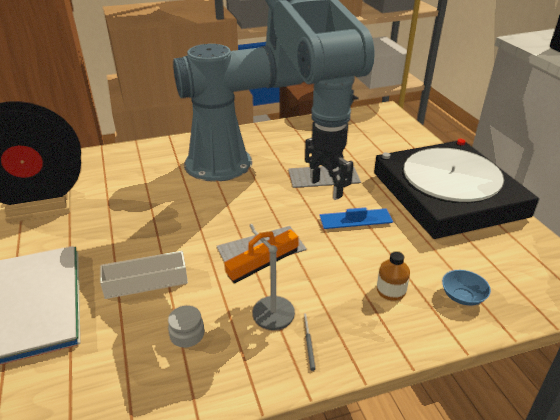

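The brush hangs on the hook at (262,255) with the gripper clear. The lid is at (356,218).

Emit:
{"op": "step_arm", "data": {"commands": [[0,1,0,0,0,0,0.85],[0,1,0,0,0,0,0.85],[0,1,0,0,0,0,0.85],[0,0.9,0,0,0,0,0.85],[0,0.46,0,-0.5,0,0.5,0.85],[0,0,0,-1,0,0.8,0.85],[0,0,0,-1,0,0.8,0.85],[0,0,0,-1,0.3,0.8,0.85],[0,0,0,-1,0.6,0.8,0.85],[0,0,0,-1,0.8,0.6,0.85]]}}

```text
time_s: 23.95
eef_pos: [0.4762, 0.2794, 0.2015]
eef_rot: [0.705, -0.704, 0.062, -0.064]
wrist_force: [-0.5, 0.3, 0.2]
opening: 0.852
```

Emit:
{"op": "step_arm", "data": {"commands": [[0,0,0,-0.8,0.8,0.4,0.85],[0,0,0,-0.4,0.8,0.1,0.85],[0,0,0,0,0,0,0.85],[0,0,0,0,0,0,0.85]]}}

```text
time_s: 24.35
eef_pos: [0.4439, 0.2992, 0.1534]
eef_rot: [-0.704, 0.705, -0.063, 0.062]
wrist_force: [0.8, -0.4, -0.9]
opening: 0.849
```

```bash
python3 - <<'E'
from h import *
plan([.445,.303,.0195],-10.1)
E
```

```text
t 24.35 pos [0.4439 0.2992 0.1534] open 0.849 F [ 0.8 -0.4 -0.9]
turn units [ 0.01 -0.01 -0.  ] then shift units [0.01 4.46 0.13]
```

Emit:
{"op": "step_arm", "data": {"commands": [[0,0,0,0,0.6,0.13,0.85],[0,0,0,0,0.8,0,0.85],[0,0,0,0,0.9,0,0.7],[0,0,0,0,0.9,0,0.6],[0,0,0,0,0.8,0,0.6],[0,0,0,0,0.4,0,0.6],[0,0,0,0,0.06,0,0.6],[0,0,0,0,0,0,0.6],[0,0,0,0,0,0,0.4],[0,0,0,0,0,0,0.3]]}}

```text
time_s: 25.35
eef_pos: [0.4452, 0.304, 0.0209]
eef_rot: [0.705, -0.704, 0.062, -0.063]
wrist_force: [0.2, 0.1, 0.1]
opening: 0.3
```

Emit:
{"op": "step_arm", "data": {"commands": [[0,0,0,0,0,0,0.1],[0,0,0,0,0,0,0],[0,0,0,0,0,0,0],[0,0,0,0,0,0,0],[0,0,0,0,0,0,0]]}}

```text
time_s: 25.85
eef_pos: [0.445, 0.3039, 0.0206]
eef_rot: [0.705, -0.704, 0.062, -0.063]
wrist_force: [-0.4, 0.1, 6.6]
opening: 0.171
```

```bash
python3 - <<'E'
from h import *
plan([.445,.303,.0195],-10.1)
E
```

```text
t 25.85 pos [0.445  0.3039 0.0206] open 0.171 F [-0.4  0.1  6.6]
turn units [-0.01 -0.    0.02] then shift units [ 0.01  0.04 -0.03]
```

Emit:
{"op": "step_arm", "data": {"commands": [[0,0,0,0,-0.3,0,0],[0,0,0,0,-0.6,0,0],[0,0,0,0,-0.8,0,0],[0,0,0,0,-0.9,0,0],[0,0,0,0,-0.9,0,0],[0,0,0,0,-0.6,0,0],[0,-0.5,0,0,-0.3,0,0],[0,-0.63,0,0,0,0,0],[0,0,0,0,0,0,0]]}}

```text
time_s: 26.75
eef_pos: [0.4439, 0.3036, 0.1521]
eef_rot: [0.707, -0.707, 0.02, -0.021]
wrist_force: [0.2, -0.1, -1.6]
opening: 0.174
```

```bash
python3 - <<'E'
from h import *
plan([.504,-.3005,.152],-3.3)
im,d=ctrl.camera("scene"); cv2.imwrite("pics/k.png",im)
E
```

```text
t 26.75 pos [0.4439 0.3036 0.1521] open 0.174 F [ 0.2 -0.1 -1.6]
turn units [-0. -0.  0.] then shift units [  3.16   0.   -19.99]
```

View pics/k.png

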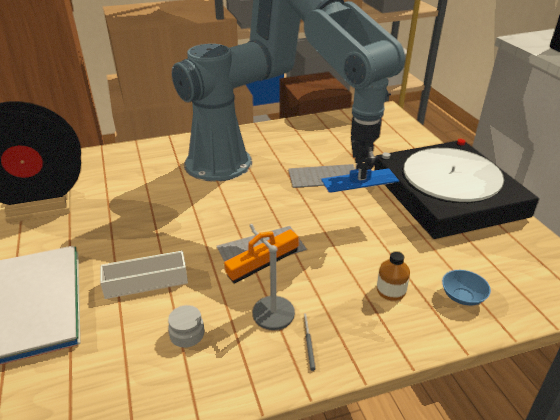

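The lid is lifted level at (362,180), and the brush is still hanging at (262,255).

Emit:
{"op": "step_arm", "data": {"commands": [[0,0,0,0,0,-0.4,0],[0,0,0,0,0,-0.8,0],[0,0,0,0,0,-1,0],[0,0,0,0,0,-1,0],[0,0,0,0,0,-1,0],[0,0,0,0,0,-1,0],[0,0,0,0,0,-1,0],[0,0,0,0,0,-1,0],[0,0,0,0,0,-1,0],[0,0,0,0,0,-1,0]]}}

```text
time_s: 27.8
eef_pos: [0.4269, 0.0264, 0.1511]
eef_rot: [-0.707, 0.707, -0.022, 0.021]
wrist_force: [0.1, -0.4, -1.5]
opening: 0.171
```

Emit:
{"op": "step_arm", "data": {"commands": [[0,0,0,0.3,0,-1,0],[0,0,0,0.3,0,-1,0],[0,0,0,0.4,0,-1,0],[0,0,0,0.4,0,-1,0],[0,0,0,0.4,0,-1,0],[0,0,0,0.4,0,-1,0],[0,0,0,0.4,0,-1,0],[0,0,0,0.3,0,-1,0],[0,0,0,0.2,0,-1,0],[0,0,0,0.06,0,-0.9,0]]}}

```text
time_s: 28.8
eef_pos: [0.5045, -0.2757, 0.1509]
eef_rot: [0.707, -0.707, 0.022, -0.021]
wrist_force: [-0.3, 0.1, -1.2]
opening: 0.173
```

Emit:
{"op": "step_arm", "data": {"commands": [[0,0,0,0,0,-0.6,0],[0,0,0,0,0,-0.29,0],[0,0,0,0,0.5,0,0],[0,0,0,0,0.4,0,0],[0,0,0,0,0,0,0],[0,0,0,0,0,0,0]]}}

```text
time_s: 29.4
eef_pos: [0.5033, -0.2991, 0.1235]
eef_rot: [0.707, -0.706, 0.021, -0.02]
wrist_force: [0.7, -1.1, -0.8]
opening: 0.175
```

```bash
cat > lid.py <<'E'
from h import *
import sys
tag=sys.argv[1]; plan([.504,-.3005,.0676],-3.3)
for n in("scene","top"):
    im,d=ctrl.camera(n); cv2.imwrite(f"pics/{tag}_{n}.png",im)
    l=np.array(ctrl.silhouettes("lid_mid",n)[0]["pixels"]); L,_=cloud(n,l,d)
    zp=np.median(L[:,2]); G=L[abs(L[:,2]-zp)<.008]; print(n,len(L),"zmed",zp,"plate",rect(G))
    A=np.c_[G[:,:2],np.ones(len(G))]; print("  tilt x,y",np.linalg.lstsq(A,G[:,2],rcond=None)[0][:2])
    s=ctrl.silhouettes("tub_rim",n)
    if s:
        T,_=cloud(n,np.array(s[0]["pixels"]),d); 
        if len(T)>20: print("  tub",rect(T),np.percentile(T[:,2],[2,98]))
    if n=="scene": cv2.imwrite(f"pics/{tag}.png",cv2.resize(im[180:330,60:260],None,fx=4,fy=4,interpolation=cv2.INTER_CUBIC))
E
python3 lid.py l
```

```text
t 29.4 pos [ 0.5033 -0.2991  0.1235] open 0.175 F [ 0.7 -1.1 -0.8]
turn units [-0.01  0.   -0.02] then shift units [ 0.03  1.86 -0.04]
scene 1581 zmed 0.1171531792706329 plate ((505.7244567871094, -300.7424011230469), (200.4207763671875, 73.26519775390625), 86.73922729492188)
  tilt x,y [-0.00838284  0.00075218]
  tub ((507.55218505859375, -302.3346252441406), (199.708740234375, 73.48687744140625), 86.09829711914062) [0.00223648 0.05597626]
top 556 zmed 0.11718572249850283 plate ((502.6846618652344, -294.58526611328125), (191.96170043945312, 64.99766540527344), 86.0976791381836)
  tilt x,y [ 0.00725014 -0.0047239 ]
  tub ((501.8501281738281, -298.8802795410156), (198.767333984375, 62.665931701660156), 86.86493682861328) [-0.00077962  0.0588261 ]
```

View pics/l.png

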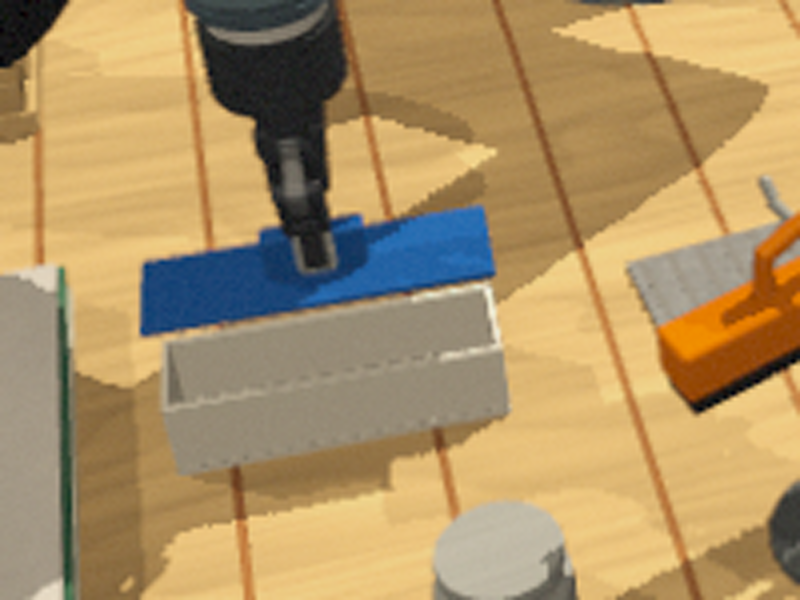

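View pics/l_top.png

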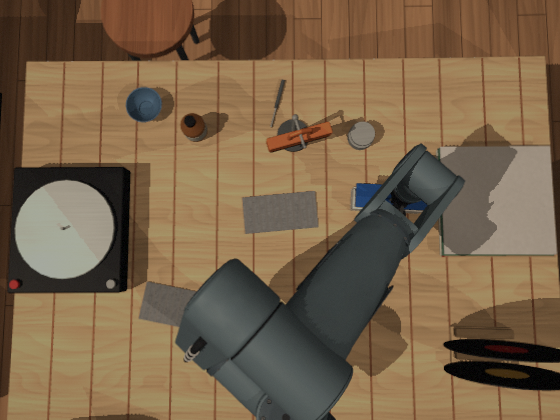

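The lid is held level above the tub. The scene camera gives the plate at (505.7, −300.7) and the rim at (507.5, −302.3), about 2 mm apart, which is inside the 5 mm play.

Emit:
{"op": "step_arm", "data": {"commands": [[0,0,0,0.03,0.3,-0.06,0],[0,0,0,0,0.5,0,0],[0,0,0,0,0.4,0,0],[0,0,0,0,0,0,0],[0,0,0,0,0,0,0]]}}

```text
time_s: 30.2
eef_pos: [0.5039, -0.3021, 0.0874]
eef_rot: [0.707, -0.706, 0.021, -0.02]
wrist_force: [0.6, -0.5, -2.1]
opening: 0.171
```

```bash
python3 lid.py m
```

```text
t 30.2 pos [ 0.5039 -0.3021  0.0874] open 0.171 F [ 0.6 -0.5 -2.1]
turn units [-0.01 -0.01 -0.02] then shift units [0.   0.66 0.05]
scene 1670 zmed 0.08080956997637444 plate ((506.26611328125, -302.93634033203125), (201.36517333984375, 72.36101531982422), 85.91873168945312)
  tilt x,y [-0.01214161  0.00878895]
  tub ((505.2167663574219, -300.2748718261719), (202.30613708496094, 75.34710693359375), 86.80976104736328) [0.00092354 0.05601384]
top 505 zmed 0.08081373987802994 plate ((504.0199890136719, -296.91473388671875), (191.02178955078125, 65.47296142578125), 86.48236083984375)
  tilt x,y [-0.00389728  0.00292915]
  tub ((499.2191162109375, -271.30743408203125), (97.68961334228516, 240.24989318847656), 7.4250688552856445) [-0.00240719  0.08038117]
```

View pics/m.png

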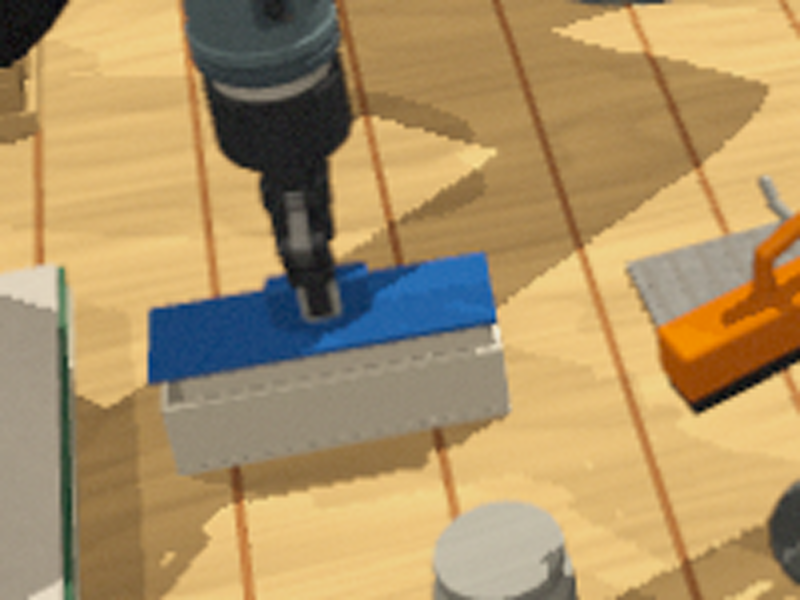

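The lid is aligned above the rim and about 20 mm too high. I'll shift it 1 mm in +y and lower it.

Emit:
{"op": "step_arm", "data": {"commands": [[0,0,0,0,0.2,0.04,0],[0,0,0,0,0.2,0,0],[0,0,0,0,0.15,0,0],[0,0,0,0,0.05,0,0],[0,0,0,0,0,0,0],[0,0,0,0,0,0,0]]}}

```text
time_s: 31.1
eef_pos: [0.5045, -0.3014, 0.0705]
eef_rot: [-0.707, 0.707, -0.021, 0.021]
wrist_force: [0.5, -0.5, -1.5]
opening: 0.177
```

Emit:
{"op": "step_arm", "data": {"commands": [[0,0,0,0,0.05,0,0],[0,0,0,0,0,0,0],[0,0,0,0,0,0,0]]}}

```text
time_s: 31.4
eef_pos: [0.5045, -0.3014, 0.0691]
eef_rot: [-0.707, 0.707, -0.021, 0.021]
wrist_force: [0.2, 0.4, -1.2]
opening: 0.172
```

No contact yet, so the plug went in freely. I'll lower the last 2 mm.

Emit:
{"op": "step_arm", "data": {"commands": [[0,0,0,0,0.04,0,0],[0,0,0,0,0.02,0,0],[0,0,0,0,0,0,0],[0,0,0,0,0,0,0]]}}

```text
time_s: 31.8
eef_pos: [0.5046, -0.3014, 0.0676]
eef_rot: [-0.707, 0.707, -0.021, 0.021]
wrist_force: [-1.1, 0.5, 2.8]
opening: 0.177
```

Contact at exactly the expected height of 0.0676 m. I'll release the lid and retreat.

Emit:
{"op": "step_arm", "data": {"commands": [[0,0,0,0,0,0,0.3],[0,0,0,0,0,0,0.5],[0,0,0,0,0,0,0.7],[0,0,0,0,0,0,0.7],[0,0,0,0,-0.3,0,0.7],[0,0,0,0,-0.7,0,0.7],[0,0,0,0,-1,0,0.7],[0,0,0,0,-1,0,0.7],[0,0,0,-1,-1,0,0.7],[0,0,0,-1,0,0,0.7]]}}

```text
time_s: 32.8
eef_pos: [0.4464, -0.2998, 0.1927]
eef_rot: [-0.704, 0.709, -0.018, 0.023]
wrist_force: [0.6, -0.8, 0.2]
opening: 0.703
```

Emit:
{"op": "step_arm", "data": {"commands": [[0,0,0,-1,0,0.5,0.7],[0,0,0,-1,0,1,0.7],[0,0,0,-1,0,1,0.7],[0,0,0,0,0,1,0.7],[0,0,0,0,0,1,0.7],[0,0,0,0,0,0.5,0.7],[0,0,0,0,0,0,0.7],[0,0,0,0,0,0,0.7]]}}

```text
time_s: 33.6
eef_pos: [0.3639, -0.1431, 0.1879]
eef_rot: [-0.706, 0.707, -0.02, 0.021]
wrist_force: [0.6, -0.3, -0.3]
opening: 0.704
```

```bash
python3 lid.py n; python3 look.py n2 2>/dev/null; python3 - <<'E'
from h import *
for n in("scene","top"):
    for th in("weight_mid","bottle_mid","pick_mid"):
        b=[x for x in ctrl.boxes_of(th,n)][:2]; K,D,R,t=cal(n)
        for x in b: print(n,th,round(x["p"],2),((np.array(x["point"])-t)@R).round(3))
E
```

```text
t 33.6 pos [ 0.3639 -0.1431  0.1879] open 0.704 F [ 0.6 -0.3 -0.3]
turn units [ 0.01 -0.    0.01] then shift units [ 4.97  4.01 -4.97]
scene 1716 zmed 0.06107266571320995 plate ((505.5241394042969, -302.1191101074219), (200.7628936767578, 73.0016098022461), 87.06561279296875)
  tilt x,y [-0.01052609  0.00904623]
  tub ((595.6082153320312, -3.3126068115234375), (142.7495880126953, 317.3406066894531), 60.52210235595703) [0.12591638 0.21169362]
top 1636 zmed 0.059899177407797766 plate ((503.31011962890625, -300.5144348144531), (201.02186584472656, 66.62710571289062), 86.48592376708984)
  tilt x,y [ 0.00292164 -0.00210958]
  tub ((475.82470703125, -289.1213684082031), (201.6566925048828, 50.58201217651367), 70.45945739746094) [0.00315917 0.04930438]
top 0.6 1567 z [0.046 0.06  0.092] all ((503.454345703125, -299.27203369140625), (197.72711181640625, 66.64094543457031), 86.75585174560547)
  body ((503.46954345703125, -299.19873046875), (197.6704864501953, 66.17221069335938), 87.1139144897461) 0.056383607555034444
  handle ((502.35601806640625, -298.18670654296875), (194.70846557617188, 63.996826171875), 86.43905639648438)
scene 0.97 1935 z [0.001 0.168 0.214] all ((565.12060546875, -21.47528076171875), (185.36141967773438, 334.0102844238281), 71.95052337646484)
  body ((0.0, 0.0), (0.0, 0.0), 0.0) nan
  handle ((681.2863159179688, -39.50464630126953), (68.6292495727539, 180.5959930419922), 16.0117130279541)
scene weight_mid 0.61 [ 0.724 -0.236  0.054]
scene weight_mid 0.28 [ 0.681 -0.053  0.167]
scene bottle_mid 0.97 [0.747 0.253 0.067]
scene pick_mid 0.69 [0.832 0.011 0.013]
top weight_mid 0.88 [ 0.692 -0.226  0.049]
top bottle_mid 0.81 [0.714 0.26  0.079]
top pick_mid 0.7 [0.823 0.017 0.011]
```

View pics/n_scene.png

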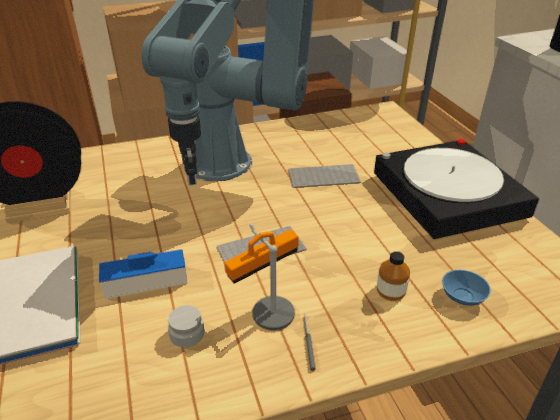

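View pics/n_top.png

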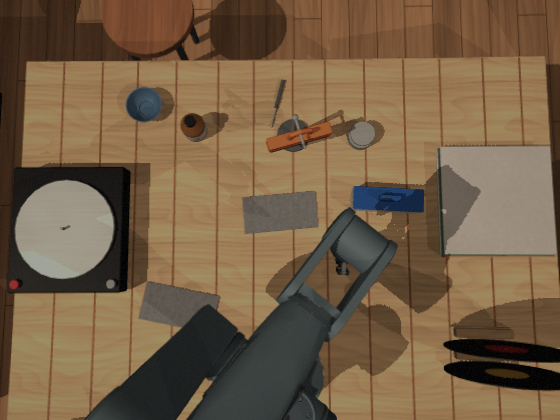

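The lid sits level on the tub (top view 388,198). Its centre is within about 2 mm of the tub's and its plate top is at 0.060–0.061 m, where 0.061 m is seated. The brush hangs on the hook (scene view 262,255), the bystanders haven't moved, and the arm is clear.

```bash
python3 - <<'E'
from bench import ctrl
print(ctrl.hand_in())
E
```

```text
the job is handed in; nothing more can be done
None
```

The whole job was done and handed in at about 35 s of the 72 s. No verdict was reported.

- **Brush:** I lifted it out of the tub by its handle, stood it upright on the right-hand mat and let go. I then took it by its +y end, threaded the handle over the hook and let go. In the last pictures it hangs level and still on the arm.
- **Lid:** It is on the tub within about 2 mm of centre and under 1° of turn. The plate top reads 0.060–0.061 m, where seated is 0.061 m. It met the rim at exactly the expected height.
- **Bystanders:** The weight, bottle and pick are where they started, to within the detections' error of a few mm. The first top-view detections missed the bottle, so its check rests on the scene camera and the picture.
- **Disagreements:**
  - The two cameras differ by 2–5 mm in position, so I averaged them or compared parts within one camera.
  - Near the end, the top-view "brush" and both "tub" detections landed on other things. I ignored those and relied on the pictures, so the top camera gave no measurement of the hanging brush.

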